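# Seat the toothed turning knob in the turntable hub

## Task

The red turning knob of the display turntable has been left on the shelf. Pick it up, turn it so that its four teeth line up with the four slots of the brass hub in the middle of the turntable, and push it fully home so it stands upright in the hub; then let go. Leave the blue three-toothed knob and the ebony lion where they stand.

Things in the scene. Friction and masses are not known exactly. Their poses are not given: they have to be found in the camera images.
- red_key_grip (a point): Loose red knob to fit, 80 mm tall, 0.18 kg, standing on the shelf. Lower 20 mm: brass cross of four teeth along x and y, 60 mm tip to tip, each 12 mm wide. Above: red square grip 30 x 30 x 60 mm, flats facing along x and y. Point: middle of the grip, 50 mm above the underside, z up. Quarter turns are alike.
- hub (a point): Hub on the teak turntable (330 mm disc, top 24 mm below the point; turns stiffly, 0.6 N m). Four brass lugs 20 mm square and high leave a cross of open-ended slots along x and y, 24 mm wide, 20 mm deep; quarter turns are alike. Point: on the hub axis level with the lug tops, z up. Home: mid red grip 30 mm above it, teeth on the slot floor; 50 mm if the teeth sit on the lugs.
- blue_key_grip (a point): Blue knob for another stand, not to be moved: same size and build but three teeth, which do not fit. Point: middle of its square grip, 50 mm above its underside. It stands on the shelf near the red one; the two may have swapped places.
- lion_mid (a point): Carved ebony lion on the turntable, not to be moved: 108 mm long along x, 34 mm wide, 71 mm tall. Point: 33 mm above its underside. A rainbow abacus (130 mm long, 100 mm tall) also stands on the turntable, on the side away from the knobs.
There are look-alikes about, which are no part of the job. Of the things that look like the part that bears red_key_grip, the smallest one is meant.

How it is judged:
By the outcome, as a careful person would: the job done as asked, in the order asked, and still so for the second after the job is handed in, with the robot touching nothing.
It also fails if it takes over 40 s, if anything falls off the work surface, if the arm or the gripper's body presses on something with over 40 N, if the wrist force passes 120 N, or if a joint passes its speed limit or range.

## Robot

A 6-joint arm with a two-finger parallel gripper is mounted at the origin on the work surface. World frame = base frame: x ahead of the robot, y to its left, z up, the work surface at z = 0. Lengths are in m, angles in degrees, forces in N, time in s.
With the tool pointing down it reaches from about 0.25 to 0.725 m from the base axis. Payload 9.7 kg.
Tool frame: the origin (TCP) lies at the very end of the fingers, on their centre line; the grasp point (between the pads) lies 19 mm behind it; z points along the fingers, y is the line along which they close (so a half turn about z gives the same grasp; the last joint's range is limited). The gripper opens to 85 mm and grips with 20 to 120 N. Pads are 22 mm wide; open, the fingers measure 114 mm over their backs; the gripper's body (76 mm by 85 mm) begins 54 mm behind the grasp point. The pads swing forward as they close: fully open they stand 13 mm farther back than shut.
Start: joints at [-75.974, 4.979, 10.078, 95.1, 0, 90], TCP at [0.133, -0.534, 0.231] pointing down, gripper open.
Joint ranges: [-179.16, 179.16], [-48.56, 103.87], [-65.8, 70.77], [-126.05, 130.52], [-82.76, 87.17], [-180, 180]. Speed limits (degrees/s): [127.2, 127.2, 147.25, 180, 180, 180].

## Interface

Orientations are given as [roll, pitch, yaw] about the fixed x, y, z axes, in that order (R = Rz(yaw) Ry(pitch) Rx(roll)).
In Python, from workcell import telemetry, optics, workorder gives the robot as it stands.
- The arm moves only by the shell command python3 -m handwheel 'ROWS' [FORCE]. ROWS is JSON, a list of rows, each an object of numbers: "tx", "ty", "tz": the shift along the tool's x, y, z in m; "ax", "ay", "az": the turn, a rotation vector about the tool's x, y, z in degrees; "jaw": the gripper command: -1 is shut, 1 is fully open, values between are in proportion. A call has exactly 10 rows; each row shifts and turns the commanded pose from where the row before left it, along the tool's axes as they then stand; what a row does not reach is not made up. A row lasts 1/8 s, in which the tool goes at most 62.5 mm and 10.7 degrees, less where a joint would pass 70% of its speed; a pose out of reach is approached as far as the arm can. A call is refused whole if a number of a shift passes 0.0625 or a number of a turn 10.7, either way. A call with a gripper value outside its range is refused whole. The fingers move at their own pace and stop on an object; FORCE is the grip in N (left out, the last holds). Time passes only in rows, so rows that do not move let the fingers close, or fill a call up. It gives the time, the measured TCP pose, the force, the opening and the grip force at its end, in the units of the state.
- telemetry.get_obs(): the state, without advancing time (a new reading comes with each control period).
- optics.camera(name): name is "side" or "top" or "wrist"; returns a dict with "color" (420x560x3 uint8, red, green, blue), "K" (3x3 intrinsics, pixels), "extrinsics" (4x4, takes a point from camera to world coordinates); the wrist camera has in their place "mount" (4x4, takes a point from camera to tool coordinates, whose origin is the TCP and whose axes are the flange's). Camera axes: x right, y down, z forward; pixel columns grow to the right and rows downward; lengths in m; the calibration is good to about 2 mm. A picture is of the moment at which its call begins: read the wrist's pose just before it. There is no depth.
- workorder.job_done(): hands the job in; it is judged then, once.
The state is a dict: "time": time; "q": joint angles; "qd": joint speeds; "joint_efforts": joint torques, N m; "ee_pos": TCP position; "tcp_rot": TCP orientation; "wrist_force": force on the tool from outside, world axes, zero at the start; "torque": the same for the moment, N m; "opening": finger opening in m; "grasp_force": force on a finger pad.
Only numpy, scipy, OpenCV 4.12 (cv2) and the standard library are available. Lean on these libraries where they do the work, as an engineer would, in place of code of your own. Each camera call takes 0.05 s, during which the arm holds its last target. There are 200 camera calls.

## Working session

There is one attempt and no reset: what is moved stays moved. The work goes in short steps, Python scripts to look and compute and a shell command to move; the robot and the scene stay as the last step left them, time stands still between calls to the robot, and variables do not carry over. Pictures are saved under pics/ and viewed, at most 10 in all, crops included, and the job is handed in when it is done.

```bash
mkdir -p pics; python3 - <<'E'
from workcell import telemetry, optics
import cv2,numpy as np
np.set_printoptions(precision=4,suppress=True)
o=telemetry.get_obs();print(o)
for n in ["side","top","wrist"]:
    c=optics.camera(n);cv2.imwrite(f"pics/{n}0.png",c["color"][...,::-1])
    print(n,c["K"],c.get("extrinsics",c.get("mount")))
E
```

```text
{'time': 0.0, 'q': array([-75.9734,   5.0118,  10.0341,  95.1005,   0.001 ,  89.9999]), 'qd': array([ 0.0133, -0.0082,  0.0255,  0.0997,  0.0335, -0.0389]), 'joint_efforts': array([  0.0008, -52.038 ,  46.4814,   0.0158,   0.    ,  -0.    ]), 'ee_pos': array([ 0.1333, -0.5334,  0.2306]), 'tcp_rot': array([-179.9218,   -0.001 ,   14.0268]), 'wrist_force': array([-0.0945,  0.2029,  0.129 ]), 'torque': array([-0.0442,  0.0306,  0.0043]), 'grasp_force': 0.0, 'opening': 0.08525507343549525}
side [[380.3761   0.     274.5235]
 [  0.     380.3761 204.4935]
 [  0.       0.       1.    ]] [[ 0.993  -0.0766  0.0904  0.4428]
 [-0.1172 -0.5239  0.8437 -0.7456]
 [-0.0173 -0.8483 -0.5292  0.462 ]
 [ 0.      0.      0.      1.    ]]
top [[480.3383   0.     274.2679]
 [  0.     480.3383 207.8434]
 [  0.       0.       1.    ]] [[-0.0522 -0.9763  0.2103  0.3258]
 [-0.9986  0.0517 -0.0079 -0.0977]
 [-0.0032 -0.2104 -0.9776  0.8952]
 [ 0.      0.      0.      1.    ]]
wrist [[337.6815   0.     280.4807]
 [  0.     337.6815 214.0618]
 [  0.       0.       1.    ]] [[-0.0012 -0.955  -0.2965  0.0744]
 [ 1.     -0.0013  0.0003  0.0008]
 [-0.0006 -0.2965  0.955  -0.1416]
 [ 0.      0.      0.      1.    ]]
```

View pics/top0.png

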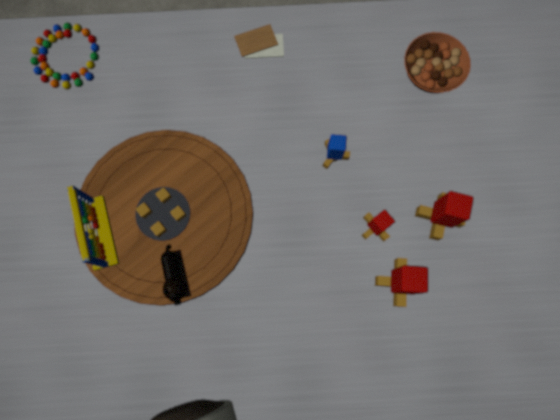

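View pics/side0.png

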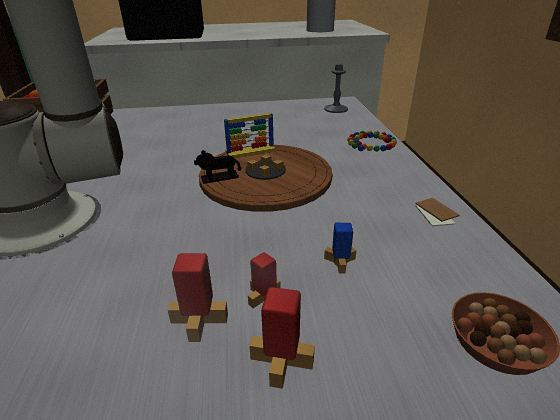

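The top view shows the hub at (163,213), the lion at (175,275) and the abacus at (93,228).
Candidates for the red knob in the top view: small red (380,222), large red (452,208) and large red (408,280). Blue is at (337,147). I choose the smallest, (380,222), which is at (263,278) in the side view, and check it in a close crop.

```bash
python3 - <<'E'
import cv2,numpy as np
t=cv2.imread("pics/top0.png");s=cv2.imread("pics/side0.png")
r=lambda im,x,y,w,h:cv2.resize(im[y:y+h,x:x+w],(400,300),interpolation=cv2.INTER_CUBIC)
cv2.imwrite("pics/c1.png",np.vstack([np.hstack([r(t,340,192,80,60),r(t,113,176,100,75)]),np.hstack([r(s,215,240,100,75),r(s,215,140,100,75)])]))
E
```

```text
(no output)
```

View pics/c1.png

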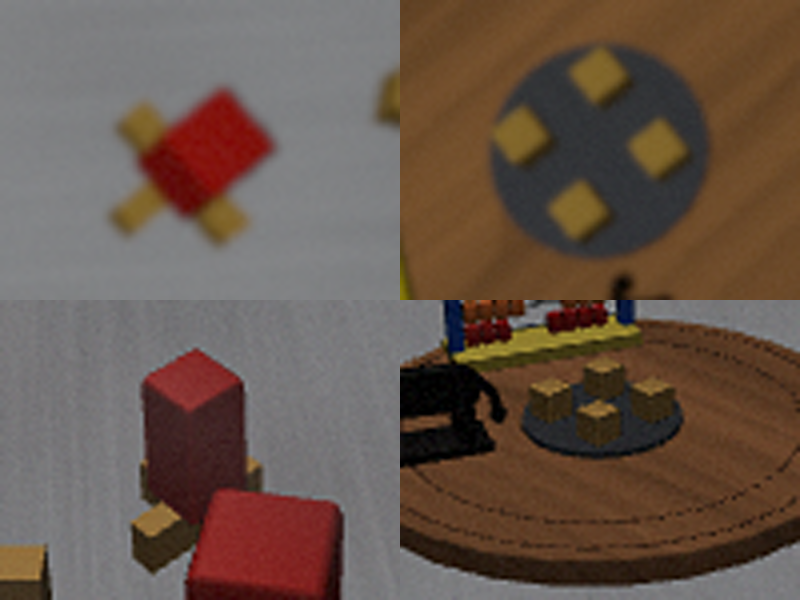

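```bash
cat > h.py <<'E'
import numpy as np, cv2
from scipy.optimize import least_squares
K={'t':np.array([[480.3383,0,274.2679],[0,480.3383,207.8434],[0,0,1]]),'s':np.array([[380.3761,0,274.5235],[0,380.3761,204.4935],[0,0,1]])}
E={'t':np.array([[-.0522,-.9763,.2103,.3258],[-.9986,.0517,-.0079,-.0977],[-.0032,-.2104,-.9776,.8952],[0,0,0,1]]),
's':np.array([[.993,-.0766,.0904,.4428],[-.1172,-.5239,.8437,-.7456],[-.0173,-.8483,-.5292,.462],[0,0,0,1]])}
def proj(P,K,E):
    p=(np.linalg.inv(E)@np.c_[P,np.ones(len(P))].T)[:3]; p=K@p; return (p[:2]/p[2]).T
def sq(p,h):  # 4 corners half-size h at x,y,z,yaw(deg)
    a=np.radians(p[3]); c,s=np.cos(a),np.sin(a)
    q=h*np.array([[1,1],[-1,1],[-1,-1],[1,-1]]); return np.c_[q@np.array([[c,s],[-s,c]])+p[:2],np.full(4,p[2])]
def match(A,B):
    from scipy.optimize import linear_sum_assignment as L
    D=np.linalg.norm(A[:,None]-B[None],axis=2);i,j=L(D);return (A[i]-B[j]).ravel()
def fit(h,views,p0,n=24):
    f=lambda p:np.concatenate([match(proj(sq(p,h),k,e),np.array(m)) for m,k,e in views])
    best=min((least_squares(f,list(p0)+[y]) for y in range(0,90,15)),key=lambda r:r.cost)
    return best
E
python3 - <<'E'
from h import *
np.set_printoptions(precision=4,suppress=True)
c=lambda L,s,o:np.array(L)/s+o
V=lambda a,b:[(a,K['t'],E['t']),(b,K['s'],E['s'])]
a=c([[225,88],[275,147],[192,213],[140,157]],5,[340,192]);b=c([[195,49],[243,80],[190,111],[142,80]],4,[215,240])
for h in(.015,):
  r=fit(h,V(a,b),[.35,-.25,.08]);print("red top",r.x,r.fun.round(1))
a=a[[0,1]]
a=c([[200,70],[122,132],[258,146],[180,206]],4,[113,176]);b=c([[151,90],[205,68],[255,90],[199,110]],4,[215,140])
r=fit(.022,V(a,b),[.35,.1,.04]);print("hub",r.x,r.fun.round(1))
E
```

```text
red top [  0.4698  -0.2887   0.0751 126.1457] [ 2.3 -2.  -1.4  0.4 -3.  -0.9  1.1 -4.1 -2.4  0.1 -1.7  1.6 -0.5  0.4
 -1.2 -0.7]
hub [ 0.5126  0.0987  0.056  36.2564] [-0.2 -0.4 -0.1 -0.1  0.2 -0.5  0.1 -0.  -0.3  0.  -0.1 -0.1 -0.2  0.6
 -0.8 -0.1]
```

```bash
python3 - <<'E'
from h import *
np.set_printoptions(precision=4,suppress=True)
c=lambda L,s,o:np.array(L)/s+o
b=c([[195,49],[243,80],[190,111],[142,80]],4,[215,240]);a=c([[225,88],[275,147]],5,[340,192])
from scipy.optimize import least_squares
def f(p):
    S=sq(p,.015);t=proj(S,K['t'],E['t']);t=t[np.argsort(t[:,0])]
    return np.r_[match(proj(S,K['s'],E['s']),b), match(a,t)]
for y in(30,50,60):
    r=least_squares(f,[.45,-.28,.08,y]);print(r.x,r.cost,r.fun.round(1))
p=r.x
c1=sq(p,.015);print((proj(c1,K['t'],E['t'])-[340,192])*5)
E
```

```text
[ 0.4712 -0.2914  0.0776 34.7372] 6.133896642480353 [ 0.  -0.9 -1.5 -0.4 -1.1  1.5  0.5  0.4  0.9  2.  -0.4  0.4]
[ 0.4712 -0.2914  0.0776 34.7372] 6.133896642496333 [ 0.  -0.9 -1.5 -0.4 -1.1  1.5  0.5  0.4  0.9  2.  -0.4  0.4]
[ 0.4712 -0.2914  0.0776 34.7372] 6.1338966424942605 [ 0.  -0.9 -1.5 -0.4 -1.1  1.5  0.5  0.4  0.9  2.  -0.4  0.4]
[[154.5266 129.7807]
 [210.7933 197.4154]
 [276.9293 144.9493]
 [220.518   77.9381]]
```

```bash
python3 -m handwheel '[{"tx":0.041,"ty":-0.0085,"az":-2.2,"jaw":1},{"tx":0.041,"ty":-0.0085,"az":-2.2,"jaw":1},{"tx":0.041,"ty":-0.0085,"az":-2.2,"jaw":1},{"tx":0.041,"ty":-0.0085,"az":-2.2,"jaw":1},{"tx":0.041,"ty":-0.0085,"az":-2.2,"jaw":1},{"tx":0.041,"ty":-0.0085,"az":-2.2,"jaw":1},{"tx":0.041,"ty":-0.0085,"az":-2.2,"jaw":1},{"tx":0.041,"ty":-0.0085,"az":-2.2,"jaw":0.3},{"tx":0.041,"ty":-0.0085,"az":-2.2,"jaw":0.3},{"tx":0.041,"ty":-0.0085,"az":-2.2,"jaw":0.3}]' 40
cat > w.py <<'E'
import sys,cv2,numpy as np
from workcell import telemetry,optics
import json
from scipy.spatial.transform import Rotation as R
o=telemetry.get_obs();c=optics.camera("wrist")
T=np.eye(4);T[:3,:3]=R.from_euler('xyz',o['tcp_rot'],degrees=True).as_matrix();T[:3,3]=o['ee_pos']
np.savez(sys.argv[1],K=c['K'],E=T@c['mount']);cv2.imwrite(f"pics/{sys.argv[1]}.png",c['color'][...,::-1])
print(o['time'],o['ee_pos'],o['tcp_rot'],o['opening'],o['wrist_force'])
E
python3 w.py w1
```

```text
0.15 [ 0.13324925 -0.53345117  0.23073991] [-1.79943128e+02  2.63446645e-04  1.40250180e+01] 0.08555145719890085 [-0.15677157 -0.14900781 -0.65638923]$[0]: bad value
```

View pics/w1.png

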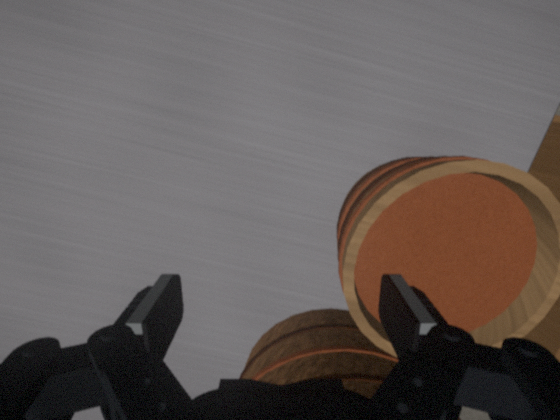

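The arm did not move, because the row was refused. The wrist view still shows the start surroundings (a barrel at (440,250)). I'll supply every key.

```bash
python3 -m handwheel '[{"tx":0.041,"ty":-0.0085,"tz":0,"ax":0,"ay":0,"az":-2.2,"jaw":1},{"tx":0.041,"ty":-0.0085,"tz":0,"ax":0,"ay":0,"az":-2.2,"jaw":1},{"tx":0.041,"ty":-0.0085,"tz":0,"ax":0,"ay":0,"az":-2.2,"jaw":1},{"tx":0.041,"ty":-0.0085,"tz":0,"ax":0,"ay":0,"az":-2.2,"jaw":1},{"tx":0.041,"ty":-0.0085,"tz":0,"ax":0,"ay":0,"az":-2.2,"jaw":1},{"tx":0.041,"ty":-0.0085,"tz":0,"ax":0,"ay":0,"az":-2.2,"jaw":1},{"tx":0.041,"ty":-0.0085,"tz":0,"ax":0,"ay":0,"az":-2.2,"jaw":1},{"tx":0.041,"ty":-0.0085,"tz":0,"ax":0,"ay":0,"az":-2.2,"jaw":0.3},{"tx":0.041,"ty":-0.0085,"tz":0,"ax":0,"ay":0,"az":-2.2,"jaw":0.3},{"tx":0.041,"ty":-0.0085,"tz":0,"ax":0,"ay":0,"az":-2.2,"jaw":0.3}]' 40 && python3 w.py w2
```

```text
time: 1.45
ee_pos: [0.4724, -0.29, 0.2311]
tcp_rot: [-180.0, 0.0, 36.1]
wrist_force: [0.7, -0.3, -0.7]
opening: 0.0553
grasp_force: 0.0
1.45 [ 0.47241943 -0.2900348   0.23105013] [-1.79985935e+02  7.94659378e-03  3.61013190e+01] 0.05526440442327476 [ 0.66289043 -0.32012897 -0.7354519 ]
```

View pics/w2.png

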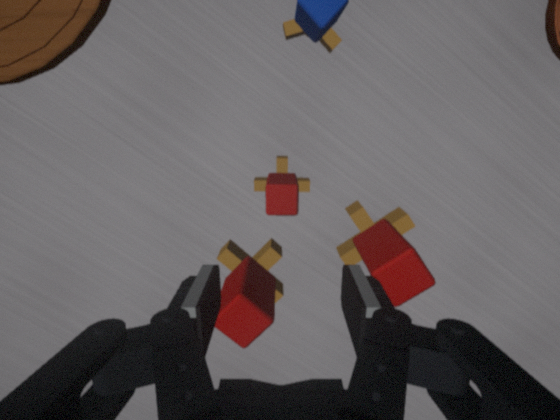

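The wrist view shows the small red knob at (282,195) with its teeth already square to the tool. The two large reds are at (245,290) and (390,255), and blue is at (320,15). I'll refine the pose by fitting a box silhouette.

```bash
cat > r.py <<'E'
from h import *
import sys
from scipy.optimize import minimize
def mask(im,seed):
    b,g,r=[im[...,i].astype(float) for i in range(3)]
    m=((r>2.2*g)&(r>2.2*b)&(r>60)).astype(np.uint8)
    n,l=cv2.connectedComponents(m); return (l==l[seed[1],seed[0]])
def fitbox(views,p0,h=.015,z0=-.060):
    S=4
    def cost(p,full=False):
        t=0;o=[]
        for m,k,e in views:
            P=np.r_[sq(p,h),sq([p[0],p[1],p[2]+z0,p[3]],h)]
            q=cv2.convexHull(((proj(P,k,e)+.5)*16*1).astype(np.int32))
            c=np.zeros(m.shape,np.uint8);cv2.fillConvexPoly(c,q,1,cv2.LINE_8,4)
            x=(c.astype(bool)^m).sum()/m.sum();o.append(x);t+=x
        return o if full else t
    best=min((minimize(cost,p0,method='Nelder-Mead',options=dict(initial_simplex=np.array([p0]+[np.array(p0)+d for d in s*np.diag([.01,.01,.01,8])]),maxiter=400)) for s in(1,-1,.4)),key=lambda r:r.fun)
    return best.x,cost(best.x,True)
if __name__=="__main__":
    d=np.load("w2.npz");w=cv2.imread("pics/w2.png");t=cv2.imread("pics/top0.png")
    mw=mask(w,(282,195));mt=mask(t,(382,222));print(mw.sum(),mt.sum())
    for V in([(mw,d['K'],d['E']),(mt,K['t'],E['t'])],[(mw,d['K'],d['E'])]):
        print(fitbox(V,[.471,-.291,.08,36]))
    # big ones: rough ground positions from top camera at z~.1
    for s in((452,208),(408,280)):
        m=mask(t,s);y,x=np.nonzero(m);ray=E['t'][:3,:3]@np.linalg.inv(K['t'])@[x.mean(),y.mean(),1];print((E['t'][:3,3]+ray*(.07-E['t'][2,3])/ray[2]))
E
python3 r.py
```

```text
1084 348
(array([ 0.47036568, -0.2917592 ,  0.0723893 , 39.80352847]), [np.float64(0.36900369003690037), np.float64(0.3218390804597701)])
(array([ 4.59880379e-01, -3.00137231e-01,  2.82142167e-02,  3.65568599e+01]), [np.float64(0.11162361623616236)])
[ 0.4846503  -0.41492807  0.07      ]
[ 0.36660542 -0.32698398  0.07      ]
```

```bash
python3 - <<'E'
from r import *
np.set_printoptions(precision=3,suppress=True)
d=np.load("w2.npz");w=cv2.imread("pics/w2.png");t=cv2.imread("pics/top0.png")
mw=mask(w,(282,195));mt=mask(t,(382,222))
for m in(mw,mt):
    y,x=np.nonzero(m);print(x.min(),x.max(),y.min(),y.max())
p=[.4712,-.2914,.08,36]
for k,e in((d['K'],d['E']),(K['t'],E['t'])):
    print(proj(sq(p,.015),k,e),proj(sq([p[0],p[1],.02,36],.015),k,e))
print(w[205,282],w[180,282],d['E'])
A=cv2.resize(w[145:225,232:332],(400,320),interpolation=cv2.INTER_CUBIC);B=cv2.resize(t[187:257,336:423],(400,320),interpolation=cv2.INTER_CUBIC)
cv2.imwrite("pics/c2.png",np.hstack([A,B]))
E
```

```text
266 297 174 214
368 393 211 234
[[263.615 181.625]
 [264.085 214.136]
 [297.144 214.152]
 [297.663 181.643]] [[266.321 169.913]
 [266.651 197.59 ]
 [294.502 197.605]
 [294.871 169.929]]
[[371.154 217.93 ]
 [382.733 231.261]
 [395.741 220.443]
 [384.138 207.24 ]] [[364.858 224.091]
 [375.633 236.571]
 [387.812 226.446]
 [377.017 214.077]]
[ 44  44 128] [35 38 84] [[ 0.588 -0.772 -0.24   0.533]
 [-0.809 -0.562 -0.175 -0.246]
 [ 0.     0.297 -0.955  0.373]
 [ 0.     0.     0.     1.   ]]
```

View pics/c2.png

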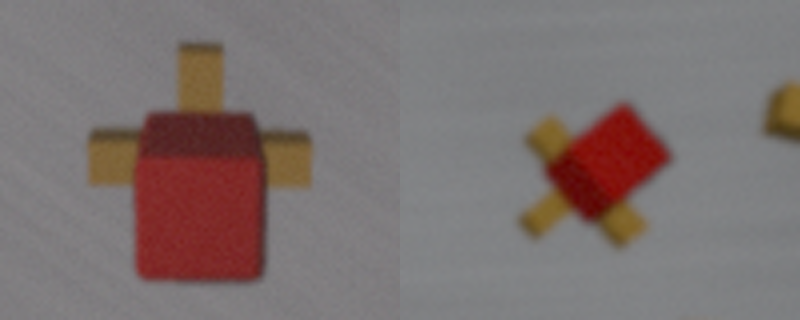

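```bash
python3 - <<'E'
from h import *
d=np.load("w2.npz")
for u,v,z in((282,199.75,.08),(282,185.5,.02),(282,156,.02)):
    r=d['E'][:3,:3]@np.linalg.inv(d['K'])@[u,v,1];print(d['E'][:3,3]+r*(z-d['E'][2,3])/r[2])
E
```

```text
[ 0.47071148 -0.29327616  0.08      ]
[ 0.47070851 -0.29362063  0.02      ]
[ 0.49595058 -0.27520624  0.02      ]
```

```bash
python3 -m handwheel '[{"tx":-0.0034,"ty":0.0017,"tz":0.01,"ax":0,"ay":0,"az":0,"jaw":0.3},{"tx":0,"ty":0,"tz":0.022,"ax":0,"ay":0,"az":0,"jaw":0.3},{"tx":0,"ty":0,"tz":0.022,"ax":0,"ay":0,"az":0,"jaw":0.3},{"tx":0,"ty":0,"tz":0.022,"ax":0,"ay":0,"az":0,"jaw":0.3},{"tx":0,"ty":0,"tz":0.022,"ax":0,"ay":0,"az":0,"jaw":0.3},{"tx":0,"ty":0,"tz":0.022,"ax":0,"ay":0,"az":0,"jaw":0.3},{"tx":0,"ty":0,"tz":0.022,"ax":0,"ay":0,"az":0,"jaw":0.3},{"tx":0,"ty":0,"tz":0.022,"ax":0,"ay":0,"az":0,"jaw":0.3},{"tx":0,"ty":0,"tz":0.019,"ax":0,"ay":0,"az":0,"jaw":0.3},{"tx":0,"ty":0,"tz":0.01,"ax":0,"ay":0,"az":0,"jaw":0.3}]' 40 && python3 -m handwheel '[{"tx":0,"ty":0,"tz":0,"ax":0,"ay":0,"az":0,"jaw":0.3},{"tx":0,"ty":0,"tz":0,"ax":0,"ay":0,"az":0,"jaw":-0.6},{"tx":0,"ty":0,"tz":0,"ax":0,"ay":0,"az":0,"jaw":-0.6},{"tx":0,"ty":0,"tz":0,"ax":0,"ay":0,"az":0,"jaw":-0.6},{"tx":0,"ty":0,"tz":0,"ax":0,"ay":0,"az":0,"jaw":-0.6},{"tx":0,"ty":0,"tz":0,"ax":0,"ay":0,"az":0,"jaw":-0.6},{"tx":0,"ty":0,"tz":0,"ax":0,"ay":0,"az":0,"jaw":-0.6},{"tx":0,"ty":0,"tz":0,"ax":0,"ay":0,"az":0,"jaw":-0.6},{"tx":0,"ty":0,"tz":0,"ax":0,"ay":0,"az":0,"jaw":-0.6},{"tx":0,"ty":0,"tz":0,"ax":0,"ay":0,"az":0,"jaw":-0.6}]' 40
```

```text
time: 2.75
ee_pos: [0.4688, -0.2946, 0.0368]
tcp_rot: [-179.9, 0.0, 36.0]
wrist_force: [-0.3, 0.7, -0.6]
opening: 0.0554
grasp_force: 0.0
time: 4.0
ee_pos: [0.4702, -0.2948, 0.0392]
tcp_rot: [179.9, -0.0, 36.0]
wrist_force: [-1.4, 0.1, 6.8]
opening: 0.0294
grasp_force: 42.0
```

```bash
python3 -m handwheel '[{"tx":0,"ty":0,"tz":-0.008,"ax":0,"ay":0,"az":0,"jaw":-0.6},{"tx":0,"ty":0,"tz":-0.015,"ax":0,"ay":0,"az":0,"jaw":-0.6},{"tx":0,"ty":0,"tz":-0.022,"ax":0,"ay":0,"az":0,"jaw":-0.6},{"tx":0,"ty":0,"tz":-0.022,"ax":0,"ay":0,"az":0,"jaw":-0.6},{"tx":0,"ty":0,"tz":-0.022,"ax":0,"ay":0,"az":0,"jaw":-0.6},{"tx":0,"ty":0,"tz":-0.022,"ax":0,"ay":0,"az":0,"jaw":-0.6},{"tx":0,"ty":0,"tz":-0.022,"ax":0,"ay":0,"az":0,"jaw":-0.6},{"tx":0,"ty":0,"tz":-0.022,"ax":0,"ay":0,"az":0,"jaw":-0.6},{"tx":0,"ty":0,"tz":-0.015,"ax":0,"ay":0,"az":0,"jaw":-0.6},{"tx":0,"ty":0,"tz":-0.008,"ax":0,"ay":0,"az":0,"jaw":-0.6}]' 60 && python3 w.py w3 && python3 -c "
import numpy as np
d=np.array([.5126-.4702,.0987+.2945]);a=np.radians(36)
print(d@[np.cos(a),np.sin(a)],d@[np.sin(a),-np.cos(a)])"
```

```text
time: 5.25
ee_pos: [0.4699, -0.2945, 0.2173]
tcp_rot: [180.0, -0.0, 36.0]
wrist_force: [-1.0, -0.4, -2.8]
opening: 0.0291
grasp_force: 59.4
5.25 [ 0.46991665 -0.29454779  0.21732348] [ 1.79955823e+02 -1.89964311e-02  3.60274540e+01] 0.029099857075150542 [-1.03249842 -0.37893568 -2.83366803]
0.26541948176289815 -0.2931833874910285
```

```bash
python3 -m handwheel '[{"tx":0.0145,"ty":-0.0153,"tz":0,"ax":0,"ay":0,"az":0,"jaw":-0.6},{"tx":0.03,"ty":-0.033,"tz":0,"ax":0,"ay":0,"az":0,"jaw":-0.6},{"tx":0.03,"ty":-0.033,"tz":0,"ax":0,"ay":0,"az":0,"jaw":-0.6},{"tx":0.03,"ty":-0.033,"tz":0,"ax":0,"ay":0,"az":0,"jaw":-0.6},{"tx":0.03,"ty":-0.033,"tz":0,"ax":0,"ay":0,"az":0,"jaw":-0.6},{"tx":0.03,"ty":-0.033,"tz":0,"ax":0,"ay":0,"az":0,"jaw":-0.6},{"tx":0.03,"ty":-0.033,"tz":0,"ax":0,"ay":0,"az":0,"jaw":-0.6},{"tx":0.03,"ty":-0.033,"tz":0,"ax":0,"ay":0,"az":0,"jaw":-0.6},{"tx":0.03,"ty":-0.033,"tz":0,"ax":0,"ay":0,"az":0,"jaw":-0.6},{"tx":0.011,"ty":-0.0139,"tz":0,"ax":0,"ay":0,"az":0,"jaw":-0.6}]' 60 && python3 w.py w4
```

```text
time: 6.55
ee_pos: [0.5112, 0.1015, 0.2154]
tcp_rot: [-179.9, 0.1, 36.2]
wrist_force: [-0.3, -1.0, -2.1]
opening: 0.0291
grasp_force: 59.7
6.55 [0.51122563 0.10147153 0.21538963] [-1.79943827e+02  6.67067749e-02  3.61822920e+01] 0.029091534936006466 [-0.30600788 -0.97302706 -2.12108989]
```

View pics/w4.png

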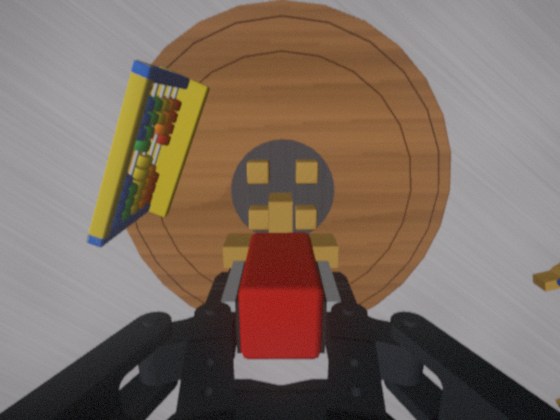

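```bash
python3 - <<'E'
from h import *
np.set_printoptions(precision=1,suppress=True)
d=np.load("w4.npz");w=cv2.imread("pics/w4.png").astype(float)
b,g,r=w[...,0],w[...,1],w[...,2]
print("lugs pred",proj(sq([.5126,.0987,.056,36.2],.022),d['K'],d['E']))
for x0,x1,y0,y1 in((240,275,150,195),(290,330,150,195),(262,300,185,235)):
    c=w[y0:y1,x0:x1];m=(c[...,2]>c[...,0]*1.8)&(c[...,2]>125)
    y,x=np.nonzero(m);print(m.sum(),x.mean()+x0,y.mean()+y0,np.percentile(x,[3,97])+x0,np.percentile(y,[3,97])+y0)
c=.5112,.1015;z=.2154-.038+.02;a=np.radians(36.2);u=np.array([np.cos(a),np.sin(a)]);v=np.array([np.sin(a),-np.cos(a)])
P=[[*(np.array(c)+i*u+j*v),z] for i,j in((.03,-.006),(.03,.006),(.006,.03),(-.006,.03),(.006,-.03))]
print("teeth pred",proj(np.array(P),d['K'],d['E']))
for (x,y) in((281,169),(281,215),(281,198),(258,172),(258,162)):print(w[y,x])
E
```

```text
lugs pred [[259.2 170.5]
 [260.1 217.2]
 [307.1 217.1]
 [308.2 170.5]]
507 255.35897435897436 170.10453648915188 [241. 267.] [151. 182.]
571 310.0245183887916 168.3292469352014 [296.  328.9] [151. 182.]
981 279.579001019368 216.96941896024464 [263. 298.] [202. 231.]
teeth pred [[267.7 203.6]
 [292.2 203.6]
 [338.7 248.8]
 [337.6 270.1]
 [221.3 249. ]]
[75. 72. 78.]
[ 64. 129. 160.]
[ 45.  84. 106.]
[ 68. 131. 165.]
[ 57. 111. 141.]
```

```bash
python3 -m handwheel '[{"tx":0,"ty":0,"tz":0,"ax":0,"ay":0,"az":0,"jaw":-0.6},{"tx":0,"ty":0,"tz":0.01,"ax":0,"ay":0,"az":0,"jaw":-0.6},{"tx":0,"ty":0,"tz":0.02,"ax":0,"ay":0,"az":0,"jaw":-0.6},{"tx":0,"ty":0,"tz":0.02,"ax":0,"ay":0,"az":0,"jaw":-0.6},{"tx":0,"ty":0,"tz":0.02,"ax":0,"ay":0,"az":0,"jaw":-0.6},{"tx":0,"ty":0,"tz":0.02,"ax":0,"ay":0,"az":0,"jaw":-0.6},{"tx":0,"ty":0,"tz":0.015,"ax":0,"ay":0,"az":0,"jaw":-0.6},{"tx":0,"ty":0,"tz":0.005,"ax":0,"ay":0,"az":0,"jaw":-0.6},{"tx":0,"ty":0,"tz":0,"ax":0,"ay":0,"az":0,"jaw":-0.6},{"tx":0,"ty":0,"tz":0,"ax":0,"ay":0,"az":0,"jaw":-0.6}]' 60 && python3 w.py w5 && python3 -c "
from workcell import optics;import cv2
w=cv2.imread('pics/w5.png')[120:320,160:400];s=optics.camera('side')['color'][90:230,180:348,::-1]
import numpy as np
cv2.imwrite('pics/c5.png',np.hstack([cv2.resize(w,(400,333),interpolation=2),cv2.resize(s,(400,333),interpolation=2)]))"
```

```text
time: 7.85
ee_pos: [0.5125, 0.0988, 0.1071]
tcp_rot: [180.0, -0.1, 36.0]
wrist_force: [0.2, 0.4, -2.7]
opening: 0.0291
grasp_force: 59.7
7.85 [0.51245805 0.09879818 0.10705994] [ 1.79970272e+02 -6.03175069e-02  3.60223562e+01] 0.029140233302375904 [ 0.20351081  0.43823402 -2.65205039]
```

View pics/c5.png

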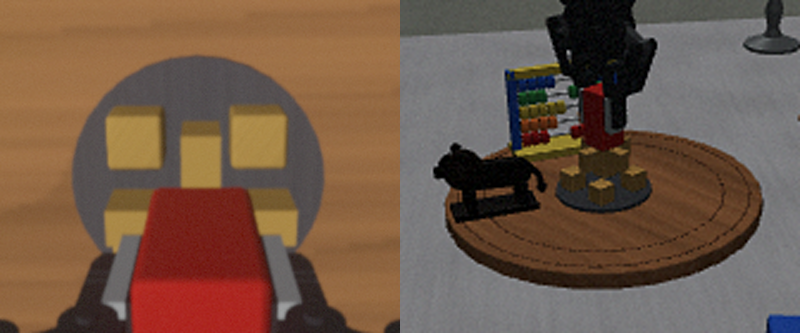

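The left half shows the tooth at crop column 201, between the lug edges at 163 and 231. The teeth are parallel to the slots and about 1.5 mm to the right of centre. I'll correct that and push down gently.

```bash
python3 -m handwheel '[{"tx":0,"ty":-0.0015,"tz":0,"ax":0,"ay":0,"az":0,"jaw":-0.6},{"tx":0,"ty":0,"tz":0.004,"ax":0,"ay":0,"az":0,"jaw":-0.6},{"tx":0,"ty":0,"tz":0.004,"ax":0,"ay":0,"az":0,"jaw":-0.6},{"tx":0,"ty":0,"tz":0.004,"ax":0,"ay":0,"az":0,"jaw":-0.6},{"tx":0,"ty":0,"tz":0.004,"ax":0,"ay":0,"az":0,"jaw":-0.6},{"tx":0,"ty":0,"tz":0.004,"ax":0,"ay":0,"az":0,"jaw":-0.6},{"tx":0,"ty":0,"tz":0.004,"ax":0,"ay":0,"az":0,"jaw":-0.6},{"tx":0,"ty":0,"tz":0.003,"ax":0,"ay":0,"az":0,"jaw":-0.6},{"tx":0,"ty":0,"tz":0.002,"ax":0,"ay":0,"az":0,"jaw":-0.6},{"tx":0,"ty":0,"tz":0,"ax":0,"ay":0,"az":0,"jaw":-0.6}]' 60
```

```text
time: 9.2
ee_pos: [0.5112, 0.1, 0.0793]
tcp_rot: [180.0, -0.1, 36.0]
wrist_force: [-7.7, -1.1, 14.5]
opening: 0.0293
grasp_force: 61.8
```

```bash
python3 -m handwheel '[{"tx":0,"ty":0,"tz":0.001,"ax":0,"ay":0,"az":0,"jaw":-0.6},{"tx":0,"ty":0,"tz":0.001,"ax":0,"ay":0,"az":0,"jaw":-0.6},{"tx":0,"ty":0,"tz":0.001,"ax":0,"ay":0,"az":0,"jaw":-0.6},{"tx":0,"ty":0,"tz":0,"ax":0,"ay":0,"az":0,"jaw":-0.6},{"tx":0,"ty":0,"tz":0,"ax":0,"ay":0,"az":0,"jaw":-0.6},{"tx":0,"ty":0,"tz":0,"ax":0,"ay":0,"az":0,"jaw":-0.6},{"tx":0,"ty":0,"tz":0,"ax":0,"ay":0,"az":0,"jaw":-0.6},{"tx":0,"ty":0,"tz":0,"ax":0,"ay":0,"az":0,"jaw":-0.6},{"tx":0,"ty":0,"tz":0,"ax":0,"ay":0,"az":0,"jaw":-0.6},{"tx":0,"ty":0,"tz":0,"ax":0,"ay":0,"az":0,"jaw":-0.6}]' 60; python3 w.py w6;  python3 -c "
from workcell import optics;import cv2
w=cv2.imread('pics/w6.png')[120:320,160:400];s=optics.camera('side')['color'][90:230,180:348,::-1]
import numpy as np
cv2.imwrite('pics/c6.png',np.hstack([cv2.resize(w,(400,333),interpolation=2),cv2.resize(s,(400,333),interpolation=2)]))"
```

```text
time: 10.45
ee_pos: [0.5112, 0.1, 0.0792]
tcp_rot: [179.9, -0.2, 36.0]
wrist_force: [-17.9, -3.0, 37.0]
opening: 0.0292
grasp_force: 64.8
10.45 [0.51119827 0.10003438 0.07915622] [ 1.79926589e+02 -1.73667581e-01  3.60260311e+01] 0.029242948806664518 [-17.88759795  -2.96191411  36.98016166]
```

View pics/c6.png

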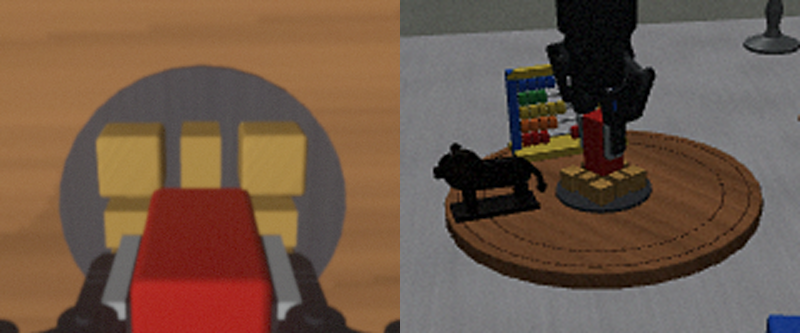

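The tooth top sits level with and between the lugs, and the contact is stiff: the knob is home. I'll take the pressure off, release, then retreat straight up.

```bash
python3 -m handwheel '[{"tx":0,"ty":0,"tz":-0.002,"ax":0,"ay":0,"az":0,"jaw":-0.6},{"tx":0,"ty":0,"tz":-0.002,"ax":0,"ay":0,"az":0,"jaw":-0.6},{"tx":0,"ty":0,"tz":0,"ax":0,"ay":0,"az":0,"jaw":-0.6},{"tx":0,"ty":0,"tz":0,"ax":0,"ay":0,"az":0,"jaw":-0.2},{"tx":0,"ty":0,"tz":0,"ax":0,"ay":0,"az":0,"jaw":0.2},{"tx":0,"ty":0,"tz":0,"ax":0,"ay":0,"az":0,"jaw":0.2},{"tx":0,"ty":0,"tz":0,"ax":0,"ay":0,"az":0,"jaw":0.2},{"tx":0,"ty":0,"tz":0,"ax":0,"ay":0,"az":0,"jaw":0.2},{"tx":0,"ty":0,"tz":0,"ax":0,"ay":0,"az":0,"jaw":0.2},{"tx":0,"ty":0,"tz":0,"ax":0,"ay":0,"az":0,"jaw":0.2}]' 20 && python3 -m handwheel '[{"tx":0,"ty":0,"tz":-0.003,"ax":0,"ay":0,"az":0,"jaw":0.2},{"tx":0,"ty":0,"tz":-0.008,"ax":0,"ay":0,"az":0,"jaw":0.2},{"tx":0,"ty":0,"tz":-0.015,"ax":0,"ay":0,"az":0,"jaw":0.2},{"tx":0,"ty":0,"tz":-0.02,"ax":0,"ay":0,"az":0,"jaw":0.2},{"tx":0,"ty":0,"tz":-0.02,"ax":0,"ay":0,"az":0,"jaw":0.2},{"tx":0,"ty":0,"tz":-0.02,"ax":0,"ay":0,"az":0,"jaw":0.2},{"tx":0,"ty":0,"tz":-0.02,"ax":0,"ay":0,"az":0,"jaw":0.2},{"tx":0,"ty":0,"tz":-0.02,"ax":0,"ay":0,"az":0,"jaw":0.2},{"tx":0,"ty":0,"tz":-0.008,"ax":0,"ay":0,"az":0,"jaw":0.2},{"tx":0,"ty":0,"tz":0,"ax":0,"ay":0,"az":0,"jaw":0.2}]'; python3 w.py w7;  python3 -c "
from workcell import optics;import cv2
w=cv2.imread('pics/w7.png')[100:300,160:400];s=optics.camera('side')['color'][90:230,180:348,::-1]
import numpy as np
cv2.imwrite('pics/c7.png',np.hstack([cv2.resize(w,(400,333),interpolation=2),cv2.resize(s,(400,333),interpolation=2)]))"
```

```text
time: 11.8
ee_pos: [0.5112, 0.1, 0.0783]
tcp_rot: [180.0, -0.0, 36.0]
wrist_force: [-0.2, 0.2, 0.0]
opening: 0.0509
grasp_force: 0.0
time: 13.05
ee_pos: [0.5114, 0.1001, 0.2129]
tcp_rot: [180.0, -0.1, 36.0]
wrist_force: [0.2, -0.1, -0.4]
opening: 0.0518
grasp_force: 0.0
13.05 [0.51140776 0.10006307 0.21292826] [ 1.79975046e+02 -5.60904885e-02  3.60256145e+01] 0.05179118863907702 [ 0.23332971 -0.1078416  -0.39325679]
```

View pics/c7.png

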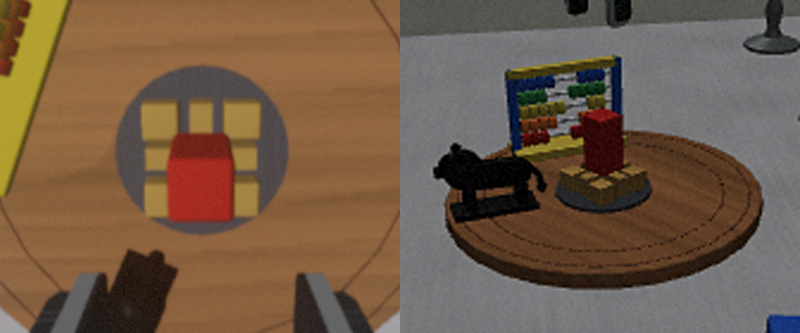

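The knob stands upright with its teeth flush in the slots, the lion is undisturbed and the gripper is clear.

```bash
python3 -c "
from workcell import workorder;print(workorder.job_done())"
```

```text
the job is handed in; nothing more can be done
None
```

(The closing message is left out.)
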